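# Seat a blank in the stamping fixture and lock the two-stage clamp lever

## Task

Get the bar blank in the bench fixture ready for stamping: with the fingertips, push it along its channel until it is fully home against the end stop, sliding it all the way and never lifting it. Then push the clamp lever by its upright post past the first notch, all the way to the second stop, and leave it there. Do not disturb the other things lying about on the bench.

Things in the scene. Friction and masses are not known exactly. Their poses are not given: they have to be found in the camera images.
- fixture: fixed dark steel stamping fixture, base plate 20 mm thick, spanning x -110..100, y -60..130 mm in its frame. Origin on the bench under the channel's centre line; x runs along the channel to the end stop, away from the robot (yaw within 0.35 rad), z up. Channel: |y| < 15.5 mm between two rails 14 mm wide whose tops are 26 mm above the bench, from x = -100 mm, open at the robot's end
- stop_face (a point): middle of the end stop's face that the blank must meet, 32 mm above the bench, at x = 60, y = 0 mm in the fixture's frame; the stop is a steel block 60 mm wide, its top 44 mm above the bench
- lever_pivot (a point): upright axis of the clamp lever, at x = 30, y = 75 mm in the fixture's frame, 46 mm above the bench (top of its round hub, 34 mm in diameter). Between it and the channel a steel clamp jaw (x 0..40 mm, top 35 mm above the bench) slides against the blank's side as the lever swings
- blank_center (a point): centre (half-way up) of the loose steel bar blank, 80 mm long (its x, along the channel), 28 wide, 20 high, 0.34 kg, two small dark round marks on top. It lies on the plate in the channel, top 40 mm above the bench, 14 mm above the rails. Starts 35 to 60 mm short of the end stop; home, its centre is at x = 20 mm in the fixture's frame. Slides with 1 to 4 N
- lever (a joint): lever angle (rad): 0 = open, arm along the fixture's -x, towards the robot; grows as it swings level, clockwise from above, the post moving to the fixture's +y, then also +x. Spring notches at 0, 0.55 (first) and 1.1 (second, at a hard stop). Let go, it snaps to the nearest notch; leaving a notch takes up to about 6 N at the post. Starts in the notch at 0
- lever_post (a point): middle of the lever's upright black round post, 18 mm in diameter, the part to push; 100 mm from the pivot; at this point 64 mm above the bench. The post reaches from 34 to 84 mm above the bench; the flat steel arm that carries it lies 34 to 42 mm above the bench.
- bench_block: bystander: round dark steel bench block, 100 mm diameter, 34 mm high; origin at the centre of its underside
- oil_bottle: bystander: small white bottle, 40 mm diameter, 75 mm high, standing; origin at the centre of its underside
- hammer: bystander: hammer 260 mm long lying beyond the end stop; its x axis runs along the handle towards the head; origin under its middle
- dowel: bystander: brass dowel, 18 mm diameter, 30 mm high, standing on the fixture's plate beside the end stop; origin at the centre of its underside
- offcut: bystander: plain steel offcut 60 x 28 x 20 mm lying on the bench right of the fixture; origin at the centre of its underside
- file: bystander: flat file with wooden handle, 270 mm long, lying; x axis along it; origin on the bench 35 mm in front of the handle's end
- rod_cup: bystander: grey metal cup 74 mm wide, 90 mm high, with thin rods standing in it up to 175 mm; origin at the centre of its underside
There are look-alikes about, which are no part of the job. Leave any green or purple look-alike of the part that bears blank_center alone.

How it is judged (in metres and radians):
On the way, in this order (a step that is already met when the one before it is completed fails the run):
1. the blank is home against the end stop (x of blank_center in the frame of fixture above 0.0165 m and y of blank_center in the frame of fixture between -0.005 and 0.005 m and z of blank_center in the frame of fixture below 0.033 m and angle between the x axis of blank_center and the x axis of fixture, either way round below 0.06 rad), for 0.2 s.
2. the clamp lever is at the second stop (value of joint lever above 1 rad), for 0.2 s.
At the end, for the whole second after the job is handed in: The blank lies flat in the channel within 3.5 mm of the end stop, and the lever rests at the second stop (above 1.0 of 1.1 rad), in that order; nothing was lifted and the bystanders stand where they stood (all of step 1 and value of joint lever above 1 rad and velocity of joint lever between -0.05 and 0.05 rad/s); the robot touches nothing.
It fails at once if the blank is lifted more than 8 mm or tipped (height (world z) of blank_center above 0.038 m or angle between blank_center's own z axis and vertical above 0.2 rad).
It fails at once if the lever is pushed past its first notch before the blank is home (value of joint lever above 0.8 rad and not (x of blank_center in the frame of fixture above 0.0155 m)).
It fails at once if a bystander is shifted by more than 20 mm (distance of any of bench_block, oil_bottle, hammer, dowel, offcut, file, rod_cup from where it was at the start of the episode above 0.02 m).
It also fails if it takes over 56 s, if anything falls off the work surface, if the arm or the gripper's body presses on something with over 40 N, if the wrist force passes 120 N, or if a joint passes its speed limit or range.

## Robot

A 6-joint arm with a two-finger parallel gripper is mounted at the origin on the work surface. World frame = base frame: x ahead of the robot, y to its left, z up, the work surface at z = 0. Lengths are in mm, angles in rad, forces in N, time in s.
With the tool pointing down it reaches from about 300 to 1000 mm from the base axis. Payload 5.1 kg.
Tool frame: the origin (TCP) lies at the very end of the fingers, on their centre line; the grasp point (between the pads) lies 19 mm behind it; z points along the fingers, y is the line along which they close (so a half turn about z gives the same grasp; the last joint's range is limited). The gripper opens to 95 mm and grips with 3 to 60 N. Pads are 20 mm wide; open, the fingers measure 119 mm over their backs; the gripper's body (75 mm by 180 mm) begins 59 mm behind the grasp point.
Start: joints at [1.088, 0.124, 1.65, -0, 1.367, -0.083], TCP at [253.021, 598.719, 214.656] pointing down, gripper open.
Joint ranges: [-2.61, 2.61], [-1.02, 2.33], [0.03, 2.71], [-1.35, 4.49], [0.32, 2.68], [-2.91, 2.91]. Speed limits (rad/s): [2.57, 2.57, 3.14, 3.14, 3.14, 3.14].

## Interface

Orientations are given as a rotation vector (axis times angle).
In Python, from station import arm, eyes, ticket gives the robot as it stands.
- The arm moves only by the tool carry_out, never from a script. Its argument "steps" is one flat list of numbers, 7 for each row, row after row: the opening, from -1 (shut) to 1 (fully open), then the shift along the tool's x, y, z in m, then the turn, a rotation vector about the tool's x, y, z in rad. A call has exactly 8 rows; each row is the pose to reach, as a shift and turn from the pose commanded when the call began, along the tool's axes at that moment; what a row does not reach only later rows make up. A row lasts 1/10 s, in which the tool goes at most 50 mm and 8.59 degrees, less where a joint would pass 70% of its speed; a pose out of reach is approached as far as the arm can. A call with a gripper value outside its range is refused whole. The fingers move at their own pace and stop on an object; "force" is the grip in N (left out, the last holds). Time passes only in rows, so rows that repeat a pose let the fingers close, or fill a call up. It gives the time, the measured TCP pose, the force, the opening and the grip force at its end, in the units of the state.
- arm.read_state(): the state, without advancing time (a new reading comes with each control period).
- eyes.capture(name): name is "scene" or "top" or "wrist"; returns the picture (384x512x3 uint8, red, green, blue); there is no depth.
- eyes.camera_params(name): a dict with "camera_matrix" (3x3 intrinsics, pixels), "rvec" (rotation vector, rad) and "tvec" (3), from world to camera coordinates, as OpenCV has them. Camera axes: x right, y down, z forward; pixel columns grow to the right and rows downward; lengths in mm; the calibration is good to about 2 mm. A picture is of the moment at which its call begins: read the wrist's pose just before it. camera_params takes no time and is no camera call; for the wrist camera it gives the pose at the moment of the call.
- ticket.finish_job(): hands the job in; it is judged then, once.
The state is a dict: "time_s": time; "q": joint angles; "dq": joint speeds; "tau": joint torques, N m; "position": TCP position; "orientation": TCP orientation; "contact_force": force on the tool from outside, world axes, zero at the start; "torque": the same for the moment, N m; "opening": finger opening in mm; "gripper_force": force on a finger pad.
Only numpy, scipy, OpenCV 4.12 (cv2) and the standard library are available. Lean on these libraries where they do the work, as an engineer would, in place of code of your own. Each camera call takes 0.05 s, during which the arm holds its last target. There are 200 camera calls.

## Working session

There is one attempt and no reset: what is moved stays moved. The work goes in short steps, Python scripts to look and compute and a tool call to move; the robot and the scene stay as the last step left them, time stands still between calls to the robot, and variables do not carry over. Pictures are saved under pics/ and viewed, at most 10 in all, crops included, and the job is handed in when it is done.

Besides the shell and the picture viewer there is one more tool, called after "Call:" in YAML: its name, and indented under it one key for each argument. carry_out: Moves the arm, as the interface text tells. Its arguments: {"type":"object","properties":{"steps":{"type":"array","items":{"type":"number"}},"force":{"type":"number"}},"required":["steps"]}

```bash
mkdir -p pics
cat > h.py <<'E'
import numpy as np, cv2
from station import arm, eyes, ticket
def P(n):
    c=eyes.camera_params(n); return np.array(c["camera_matrix"],float),cv2.Rodrigues(np.array(c["rvec"],float))[0],np.array(c["tvec"],float).ravel()
def ray(n,u,v,z):
    K,R,t=P(n); o=-R.T@t; d=R.T@np.linalg.inv(K)@np.array([u,v,1.]); return o+d*(z-o[2])/d[2]
def proj(n,p):
    K,R,t=P(n); q=K@(R@np.array(p,float)+t); return q[:2]/q[2]
E
python3 - <<'E'
from h import *
for n in("top","scene"):
    im=eyes.capture(n)[:,:,::-1]; cv2.imwrite(f"pics/{n}0.png",im)
    cv2.imwrite(f"pics/{n}0b.png",cv2.resize(im,(800,600),interpolation=cv2.INTER_CUBIC))
    K,R,t=P(n); print(n,-R.T@t,K[0,0])
s=arm.read_state(); print(s["time_s"],s["position"],s["orientation"],s["opening"],s["contact_force"])
E
```

```text
top [ 366.45038613  -26.22034963 1174.10884096] 413.05141015302047
scene [1028.46399254 -646.24915992  959.16941205] 385.05478311216876
0.1 [252.78402567 598.19769484 213.49663681] [-6.23751341e-01 -3.07852839e+00  2.86571334e-03] 95.01513810544981 [-0.11661364  0.23328359 -0.38747193]
```

View pics/top0b.png

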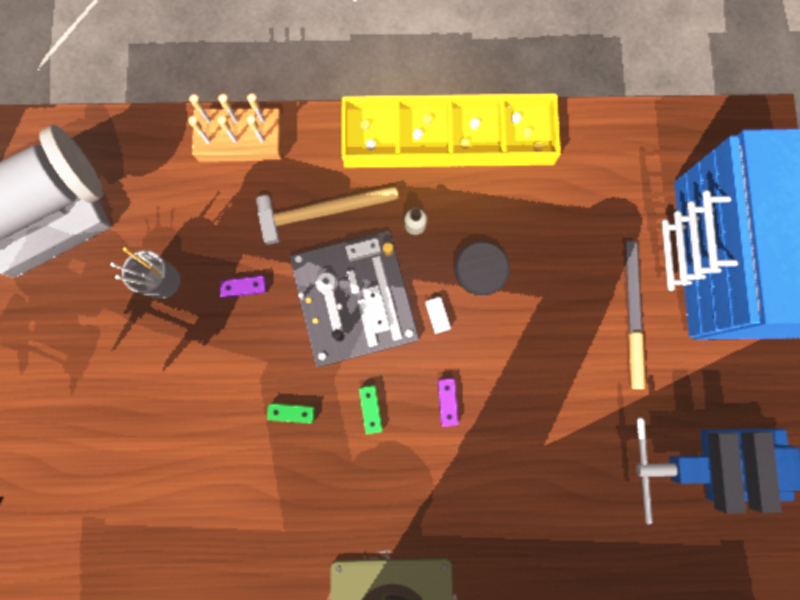

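View pics/scene0b.png

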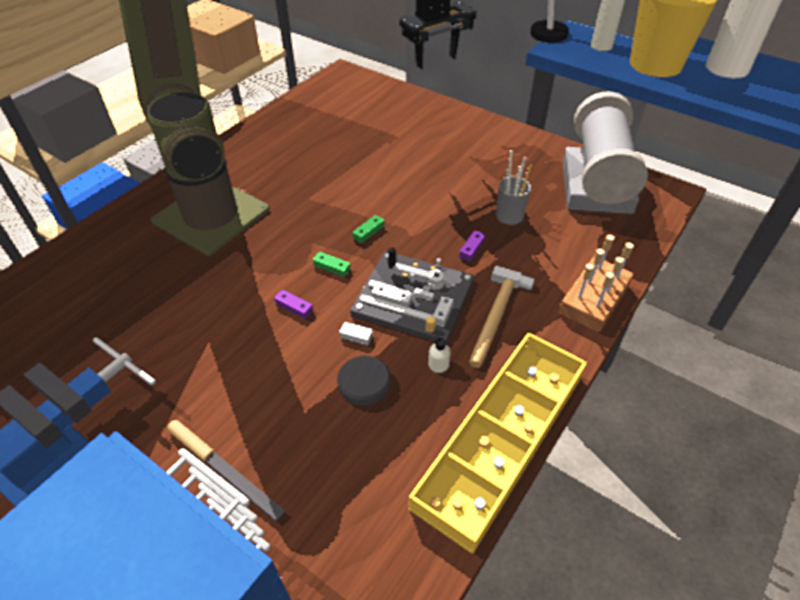

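The top view (800 px image) shows the fixture around (355,300), the post near (337,335), the hub at (325,283), the end stop at (363,248), and the steel blank in the channel near (375,315). The green parts (290,412) and (371,410), the purple parts (243,287) and (448,402), and the white-looking offcut (438,315) are outside the channel. Only the bar in the channel fits, and I'll confirm that in an enlarged crop.

Run:
```python
from h import *
im=cv2.imread("pics/top0.png")[143:239,180:290]
cv2.imwrite("pics/c1.png",cv2.resize(im,None,fx=6.25,fy=6.25,interpolation=cv2.INTER_CUBIC))
im=cv2.imread("pics/scene0.png")[150:222,215:311]
cv2.imwrite("pics/c2.png",cv2.resize(im,None,fx=8,fy=8,interpolation=cv2.INTER_CUBIC))
```

```text
(no output)
```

View pics/c1.png

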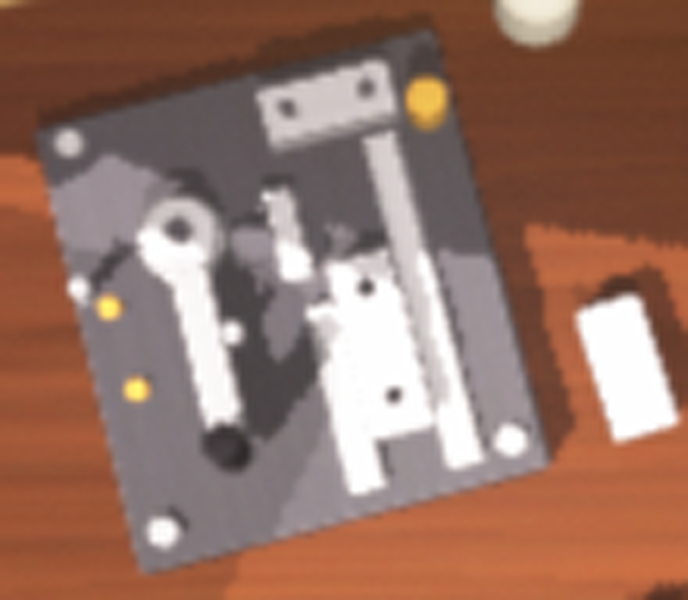

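View pics/c2.png

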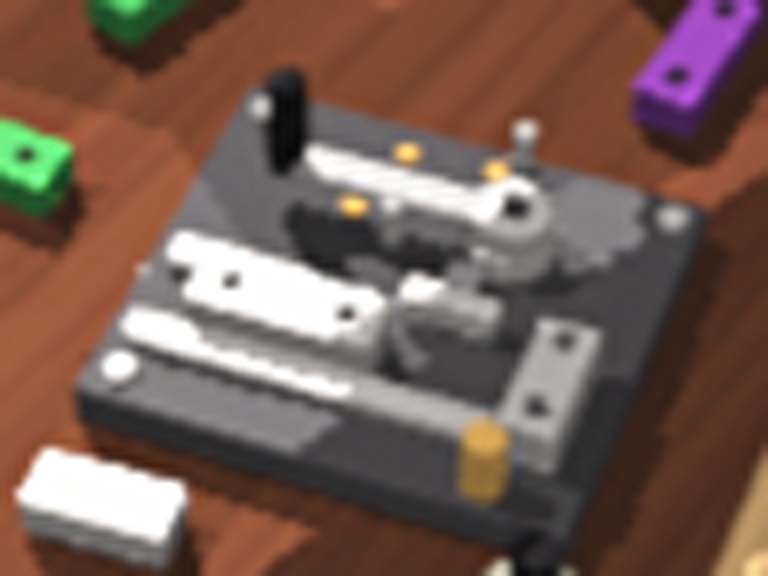

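The crop shows the steel blank between the rails, with dark marks at c1 (367,287) and (394,396) and its rear end at about y=425. The post top is at c1 (228,447), the hub at (178,230), and the plate corners are at (38,130), (432,28), (550,465) and (148,572).

```bash
cat >> h.py <<'E'
def c1(x,y,z): return ray("top",180+(x+.5)/6.25-.5,143+(y+.5)/6.25-.5,z)
def c2(x,y,z): return ray("scene",215+(x+.5)/8-.5,150+(y+.5)/8-.5,z)
E
python3 - <<'E'
from h import *
F=np.array([[100,130],[100,-60],[-110,-60],[-110,130]],float)
W=np.array([c1(x,y,20)[:2] for x,y in[(38,130),(432,28),(550,465),(148,572)]])
fc,wc=F.mean(0),W.mean(0); U,S,V=np.linalg.svd((F-fc).T@(W-wc)); R=(V.T@U.T); 
t=wc-R@fc; print("yaw",np.arctan2(R[1,0],R[0,0]),"o",t,"scale",S.sum()/((F-fc)**2).sum()); print((R.T@(W-t).T).T-F)
L=lambda p:(R.T@(p[:2]-t)).round(1)
for n,f,x,y,z in[("mark",c1,367,287,40),("mark",c1,394,396,40),("hub",c1,178,230,46),("post",c1,228,447,84),("dowel",c1,427,98,50),
 ("rearR",c1,437,425,40),("stopfaceL",c1,275,147,44),("stopR",c1,396,118,44),("mark2",c2,232,280,40),("mark2",c2,347,313,40),("post2",c2,286,78,84),("hub2",c2,515,207,46),("corn2",c2,705,212,20),("corn2",c2,80,395,20)]:
    p=f(x,y,z); print(n,p.round(1),L(p))
E
```

```text
yaw 0.24567818482424889 o [569.64623939  27.82593403] scale 0.9865972021751178
[[-0.58175196 -1.59993128]
 [-0.67643086  1.85112442]
 [ 0.39879633  2.41564397]
 [ 0.85938649 -2.66683711]]
mark [556.1  25.6  40. ] [-13.7   1.2]
mark [507.1  14.1  40. ] [-64.    1.9]
hub [582.2 109.1  46. ] [32.  75.8]
post [481.1  83.   84. ] [-72.5  75. ]
dowel [639.7  -2.3  50. ] [ 60.6 -46.3]
rearR [493.9  -4.7  40. ] [-81.4 -13.2]
stopfaceL [619.7  66.1  44. ] [57.9 25. ]
stopR [632.2  11.8  44. ] [ 56.7 -30.7]
mark2 [505.2  16.7  40. ] [-65.2   4.9]
mark2 [553.6  28.9  40. ] [-15.3   5. ]
post2 [481.3  88.   84. ] [-71.1  79.8]
hub2 [579.3 112.1  46. ] [29.9 79.4]
corn2 [633.4 177.4  20. ] [ 98.3 129.6]
corn2 [481.3 -54.2  20. ] [-105.6  -58.1]
```

```bash
cat >> h.py <<'E'
YAW=.243; O=np.array([569.,29.7]); RF=np.array([[np.cos(YAW),-np.sin(YAW)],[np.sin(YAW),np.cos(YAW)]])
def fw(x,y,z): return np.r_[RF@[x,y]+O,z]
def st():
    s=arm.read_state(); p=np.array(s["position"]); R=cv2.Rodrigues(np.array(s["orientation"],float))[0]
    f=RF.T@(p[:2]-O); ang=np.arctan2(R[1,0],R[0,0])-(YAW+np.pi)
    print("t",s["time_s"],"fix",f.round(1),"z",p[2].round(1),"tool x off -fx:",round((ang+np.pi)%(2*np.pi)-np.pi,3),"F fix",(RF.T@np.array(s["contact_force"])[:2]).round(1),np.round(s["contact_force"][2],1),"open",round(s["opening"],1)); return p,R
E
python3 - <<'E'
from h import *
p,R=st(); a=fw(-110,0,150); p=np.array([253.021,598.719,214.656])
print(a,R.round(3).tolist(), R.T@(a-p))
E
```

```text
t 0.1 fix [-170.1  627.9] z 213.5 tool x off -fx: -0.643 F fix [-0.1  0.3] -0.4 open 95.0
[462.23174533   3.2322877  150.        ] [[-0.921, 0.389, -0.001], [0.389, 0.921, -0.002], [0.0, -0.002, -1.0]] [-424.51150662 -466.96490296   65.4806763 ]
```

Call:
carry_out:
  steps: [-1,-0.03,-0.033,0,0,0,-0.1,-1,-0.06,-0.066,0,0,0,-0.2,-1,-0.09,-0.099,0,0,0,-0.3,-1,-0.12,-0.132,0,0,0,-0.4,-1,-0.15,-0.165,0,0,0,-0.5,-1,-0.18,-0.198,0,0,0,-0.6,-1,-0.21,-0.231,0,0,0,-0.643,-1,-0.21,-0.231,0,0,0,-0.643]
  force: 20

```text
time_s: 0.9
position: [357.6, 300.4, 214.2]
orientation: [-0.373, 3.119, -0.002]
contact_force: [-0.0, 0.5, -0.2]
opening: 36.6
gripper_force: 0.0
```

Run:
```python
from h import *
p,R=st(); print(R.T@(fw(-110,0,150)-p))
```

```text
t 0.9 fix [-140.   313.6] z 214.2 tool x off -fx: -0.005 F fix [0.1 0.5] -0.2 open 36.6
[ -31.56690881 -313.39130937   64.66201715]
```

Call:
carry_out:
  steps: [-1,-0.004,-0.045,0,0,0,0,-1,-0.009,-0.09,0,0,0,0,-1,-0.013,-0.135,0,0,0,0,-1,-0.018,-0.18,0.01,0,0,0,-1,-0.022,-0.225,0.02,0,0,0,-1,-0.027,-0.27,0.04,0,0,0,-1,-0.0315,-0.3135,0.06,0,0,0,-1,-0.0315,-0.3135,0.0645,0,0,0]

```text
time_s: 1.7
position: [462.1, 4.3, 147.4]
orientation: [0.372, -3.115, -0.0]
contact_force: [-0.8, -0.1, 0.1]
opening: 0.4
gripper_force: 0.0
```

Run:
```python
from h import *
p,R=st(); print(R.T@(fw(-110,0,60)-p))
w=eyes.capture("wrist")[:,:,::-1]; cv2.imwrite("pics/w0.png",w)
```

```text
t 1.7 fix [-109.8    1. ] z 147.4 tool x off -fx: -0.006 F fix [-0.8  0.1] 0.1 open 0.4
[-0.20997112 -1.07290187 87.37313343]
```

View pics/w0.png

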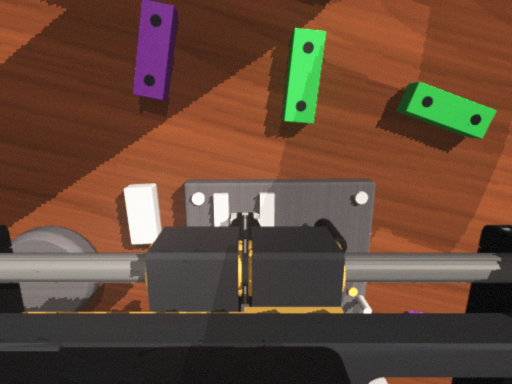

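The wrist view (robot side at the top) shows the plate's near edge at row 181 from column 187 to 373, with rails at columns 214–228 and 260–274. The channel centre is about column 244, under the closed fingers at column 245. I'll check the fixture frame against these.

Run:
```python
from h import *
for n,u,v,z in[("corner-60",187,181,20),("corner130",373,181,20),("rail -15.5",228.5,205,26),("rail 15.5",259.5,205,26),("rail end",221,193,26),("railend",267,193,26)]:
    p=ray("wrist",u,v,z); print(n,p.round(1),(RF.T@(p[:2]-O)).round(1))
```

```text
corner-60 [471.3 -48.7  20. ] [-113.7  -52.6]
corner130 [428.3 128.2  20. ] [-112.9  129.4]
rail -15.5 [483.8  -3.9  26. ] [-90.8 -12.1]
rail 15.5 [476.6  25.5  26. ] [-90.7  18.2]
rail end [473.7 -13.7  26. ] [-103.   -19.2]
railend [463.1  29.6  26. ] [-102.8   25.4]
```

Call:
carry_out:
  steps: [-1,0,0.001,0.03,0,0,0,-1,0,0.001,0.06,0,0,0,-1,0,0.001,0.085,0,0,0,-1,0,0.001,0.1,0,0,0,-1,0,0.001,0.11,0,0,0,-1,0,0.001,0.11,0,0,0,-1,0,0.001,0.11,0,0,0,-1,0,0.001,0.11,0,0,0]

```text
time_s: 2.55
position: [463.5, 8.7, 41.5]
orientation: [-0.381, 3.116, -0.001]
contact_force: [0.1, -0.2, 0.3]
opening: 0.6
gripper_force: 0.0
```

```bash
sed -i 's/O=np.array(\[569.,29.7\])/O=np.array([567.1,31.1])/' h.py
python3 - <<'E'
from h import *
st()
E
```

```text
t 2.55 fix [-106.     3.2] z 41.5 tool x off -fx: 0.001 F fix [ 0.  -0.2] 0.3 open 0.6
```

Run:
```python
from h import *
st(); 
for i in range(3): eyes.capture("wrist"); st()
```

```text
t 2.55 fix [-106.     3.2] z 41.5 tool x off -fx: 0.001 F fix [ 0.  -0.2] 0.3 open 0.6
t 2.6 fix [-106.     3.1] z 41.5 tool x off -fx: 0.0 F fix [ 0.8 -0. ] -0.4 open 0.5
t 2.65 fix [-106.2    3. ] z 41.4 tool x off -fx: 0.0 F fix [ 0.2 -0. ] 0.5 open 0.3
t 2.7 fix [-106.4    3. ] z 41.2 tool x off -fx: 0.0 F fix [ 1.  -0.4] 1.0 open 0.6
```

Call:
carry_out:
  steps: [-1,0,-0.003,0.006,0,0,0,-1,0,-0.003,0.011,0,0,0,-1,0,-0.003,0.011,0,0,0,-1,-0.005,-0.003,0.011,0,0,0,-1,-0.01,-0.003,0.011,0,0,0,-1,-0.015,-0.003,0.011,0,0,0,-1,-0.02,-0.003,0.011,0,0,0,-1,-0.024,-0.003,0.011,0,0,0]

```text
time_s: 3.5
position: [486.3, 11.4, 29.2]
orientation: [0.381, -3.117, 0.0]
contact_force: [-2.9, -0.6, 3.0]
opening: 0.7
gripper_force: 1.8
```

Run:
```python
from h import *
st()
```

```text
t 3.5 fix [-83.2   0.3] z 29.2 tool x off -fx: 0.0 F fix [-3.   0.1] 3.0 open 0.7
```

Call:
carry_out:
  steps: [-1,-0.005,0,0,0,0,0,-1,-0.01,0,0,0,0,0,-1,-0.015,0,0,0,0,0,-1,-0.02,0,0,0,0,0,-1,-0.025,0,0,0,0,0,-1,-0.03,0,0,0,0,0,-1,-0.035,0,0,0,0,0,-1,-0.04,0,0,0,0,0]

```text
time_s: 4.3
position: [525.6, 21.1, 29.0]
orientation: [0.381, -3.118, -0.0]
contact_force: [-1.6, -0.7, 0.5]
opening: 0.9
gripper_force: 1.3
```

Run:
```python
from h import *
st()
```

```text
t 4.3 fix [-42.7   0.3] z 29.0 tool x off -fx: 0.0 F fix [-1.7 -0.3] 0.5 open 0.9
```

Next come small steps until the force rises.

Call:
carry_out:
  steps: [-1,-0.0025,0,0,0,0,0,-1,-0.005,0,0,0,0,0,-1,-0.007,0,0,0,0,0,-1,-0.0085,0,0,0,0,0,-1,-0.01,0,0,0,0,0,-1,-0.0115,0,0,0,0,0,-1,-0.0115,0,0,0,0,0,-1,-0.0115,0,0,0,0,0]

```text
time_s: 5.1
position: [536.7, 23.8, 29.2]
orientation: [-0.381, 3.118, 0.0]
contact_force: [-0.2, -0.5, -1.0]
opening: 0.3
gripper_force: 0.3
```

Run:
```python
from h import *
st()
```

```text
t 5.1 fix [-31.3   0.3] z 29.2 tool x off -fx: 0.0 F fix [-0.3 -0.4] -1.0 open 0.3
```

Call:
carry_out:
  steps: [-1,-0.001,0,0,0,0,0,-1,-0.002,0,0,0,0,0,-1,-0.003,0,0,0,0,0,-1,-0.004,0,0,0,0,0,-1,-0.004,0,0,0,0,0,-1,-0.004,0,0,0,0,0,-1,-0.004,0,0,0,0,0,-1,-0.004,0,0,0,0,0]

```text
time_s: 5.9
position: [537.9, 24.2, 29.2]
orientation: [0.381, -3.112, 0.001]
contact_force: [-10.9, -3.1, 8.5]
opening: 0.5
gripper_force: 5.7
```

Run:
```python
from h import *
st()
```

```text
t 5.9 fix [-30.    0.3] z 29.2 tool x off -fx: 0.001 F fix [-11.4  -0.3] 8.5 open 0.5
```

The blank is home: the force rose to 11 N at finger x=-30, as predicted. I'll back off and lift.

Call:
carry_out:
  steps: [-1,0.005,0,0,0,0,0,-1,0.012,0,0,0,0,0,-1,0.02,0,0,0,0,0,-1,0.025,0,-0.02,0,0,0,-1,0.03,0,-0.05,0,0,0,-1,0.035,0.01,-0.075,0,0,0,-1,0.04,0.03,-0.075,0,0,0,-1,0.043,0.042,-0.075,0,0,0]

```text
time_s: 6.7
position: [488.4, 55.7, 105.2]
orientation: [-0.381, 3.116, -0.0]
contact_force: [0.1, -0.2, 0.2]
opening: 0.4
gripper_force: 0.0
```

Run:
```python
from h import *
st()
for n in("top","scene"): cv2.imwrite(f"pics/{n}1.png",eyes.capture(n)[:,:,::-1])
a=cv2.imread("pics/top1.png")[143:239,180:290];b=cv2.imread("pics/scene1.png")[150:222,215:311]
r=lambda i:cv2.resize(i,(400,400*i.shape[0]//i.shape[1]),interpolation=cv2.INTER_CUBIC)
a,b=r(a),r(b); c=np.zeros((349,800,3),np.uint8); c[:a.shape[0],:400]=a; c[:b.shape[0],400:]=b; cv2.imwrite("pics/c3.png",c)
```

```text
t 6.7 fix [-70.5  42.9] z 105.2 tool x off -fx: 0.0 F fix [ 0.  -0.2] 0.2 open 0.4
```

View pics/c3.png

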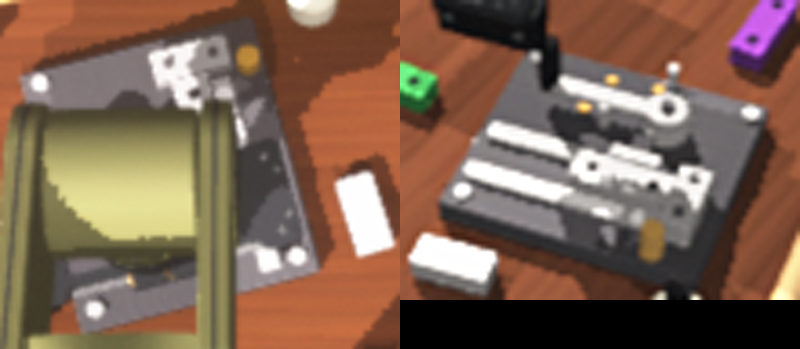

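The blank sits against the stop (right half, around (645,180)). The lever is still at 0. I'll descend beside the post.

Call:
carry_out:
  steps: [-1,0,0,0.02,0,0,0,-1,0,0,0.035,0,0,0,-1,0,0,0.047,0,0,0,-1,0,0,0.047,0,0,0,-1,0,0.003,0.047,0,0,0,-1,0,0.006,0.047,0,0,0,-1,0,0.008,0.047,0,0,0,-1,0,0.008,0.047,0,0,0]

```text
time_s: 7.6
position: [486.9, 63.2, 57.8]
orientation: [-0.382, 3.117, -0.0]
contact_force: [-0.2, -0.3, 0.3]
opening: 0.6
gripper_force: 0.0
```

Run:
```python
from h import *
st()
```

```text
t 7.6 fix [-70.1  50.5] z 57.8 tool x off -fx: 0.001 F fix [-0.2 -0.3] 0.3 open 0.6
```

Call:
carry_out:
  steps: [-1,0,0.0035,0,0,0,0,-1,0.001,0.0085,0,0,0,0.05,-1,0.0015,0.0136,0,0,0,0.1,-1,0.002,0.0187,0,0,0,0.15,-1,0.002,0.0238,0,0,0,0.2,-1,0.002,0.0289,0,0,0,0.25,-1,0.0016,0.034,0,0,0,0.3,-1,0.0002,0.0441,0,0,0,0.4]

```text
time_s: 8.4
position: [475.9, 105.6, 57.5]
orientation: [0.252, 3.131, -0.0]
contact_force: [-0.2, 0.0, -0.7]
opening: 0.1
gripper_force: 0.0
```

```bash
cat >> h.py <<'E'
def tgt(ths):
    p,R=st()
    for th in ths:
        f=fw(30-100*np.cos(th)-21*np.sin(th),75+100*np.sin(th)-21*np.cos(th),58)
        a=np.arctan2(R[1,0],R[0,0])-(YAW+np.pi); a=(a+np.pi)%(2*np.pi)-np.pi
        print(th,(R.T@(f-p)).round(1),"rz",round(th+a,3))
E
python3 -c "
from h import *
tgt([.5,.6,.7,.8,.9,1.,1.05,1.1,1.13])"
```

```text
t 8.4 fix [-70.6  94.2] z 57.5 tool x off -fx: -0.404 F fix [-0.2  0.1] -0.7 open 0.1
0.5 [ 1.5 10.6 -0.5] rz 0.096
0.6 [ 2.1 20.7 -0.5] rz 0.196
0.7 [ 1.7 31.  -0.5] rz 0.296
0.8 [ 0.3 41.1 -0.5] rz 0.396
0.9 [-2.1 51.  -0.5] rz 0.496
1.0 [-5.5 60.6 -0.5] rz 0.596
1.05 [-7.6 65.3 -0.5] rz 0.646
1.1 [-9.9 69.9 -0.5] rz 0.696
1.13 [-11.4  72.6  -0.5] rz 0.726
```

There's no contact force, so the lever has presumably snapped ahead into the first notch. I'll continue the arc.

Call:
carry_out:
  steps: [-1,0.001,0.005,0,0,0,0.05,-1,0.0015,0.0106,0,0,0,0.1,-1,0.002,0.0157,0,0,0,0.15,-1,0.002,0.0207,0,0,0,0.2,-1,0.002,0.0258,0,0,0,0.25,-1,0.0017,0.031,0,0,0,0.3,-1,0.001,0.036,0,0,0,0.35,-1,0.0003,0.0411,0,0,0,0.4]

```text
time_s: 9.2
position: [481.5, 145.5, 57.3]
orientation: [0.866, 3.02, -0.004]
contact_force: [-0.5, -4.2, 0.5]
opening: 0.8
gripper_force: 2.0
```

```bash
python3 -c "
from h import *
tgt([.85,.9,.95,1.,1.05,1.1,1.13])"
```

```text
t 9.2 fix [-55.5 131.6] z 57.3 tool x off -fx: -0.801 F fix [-1.5 -4. ] 0.5 open 0.8
0.85 [ 0.7  5.9 -0.7] rz 0.049
0.9 [ 1.4 11.  -0.7] rz 0.099
0.95 [ 1.8 16.1 -0.8] rz 0.149
1.0 [ 2.  21.2 -0.8] rz 0.199
1.05 [ 1.9 26.3 -0.8] rz 0.249
1.1 [ 1.6 31.4 -0.8] rz 0.299
1.13 [ 1.3 34.4 -0.8] rz 0.329
```

Call:
carry_out:
  steps: [-1,0.0007,0.0059,0,0,0,0.05,-1,0.0014,0.011,0,0,0,0.1,-1,0.0018,0.016,0,0,0,0.15,-1,0.002,0.021,0,0,0,0.2,-1,0.002,0.026,0,0,0,0.25,-1,0.0016,0.029,0,0,0,0.3,-1,0.0016,0.0314,0,0,0,0.3,-1,0.0016,0.0314,0,0,0,0.3]

```text
time_s: 10.0
position: [497.1, 174.0, 57.3]
orientation: [1.303, 2.858, 0.0]
contact_force: [-0.7, 0.3, 0.5]
opening: 0.6
gripper_force: 0.0
```

```bash
python3 -c "
from h import *
tgt([1.1,1.13])"
```

```text
t 10.0 fix [-33.6 155.6] z 57.3 tool x off -fx: -1.098 F fix [-0.6  0.5] 0.5 open 0.6
1.1 [-0.6 -0.9 -0.7] rz 0.002
1.13 [-0.1  2.1 -0.7] rz 0.032
```

I'll press a few mm to feel the stop, then back off and lift.

Call:
carry_out:
  steps: [-1,0,0.001,0,0,0,0,-1,0,0.002,0,0,0,0,-1,0,0.003,0,0,0,0,-1,0,0.004,0,0,0,0,-1,0,0.004,0,0,0,0,-1,0,0.004,0,0,0,0,-1,0,0.004,0,0,0,0,-1,0,0.004,0,0,0,0]

```text
time_s: 10.8
position: [499.3, 176.2, 57.1]
orientation: [-1.304, -2.856, 0.002]
contact_force: [-4.6, -2.4, 4.3]
opening: 0.6
gripper_force: 2.6
```

Call:
carry_out:
  steps: [-1,0,-0.01,0,0,0,0,-1,0,-0.02,0,0,0,0,-1,0,-0.025,-0.03,0,0,0,-1,0,-0.025,-0.07,0,0,0,-1,0,-0.03,-0.11,0,0,0,-1,0.0,-0.07,-0.14,0,0,0,-1,0.0,-0.11,-0.16,0,0,0,-1,0,-0.14,-0.17,0,0,0]

```text
time_s: 11.6
position: [393.6, 83.7, 229.4]
orientation: [1.303, 2.854, 0.003]
contact_force: [0.9, 1.7, -0.2]
opening: 0.6
gripper_force: 0.0
```

Call:
carry_out:
  steps: [-1,0.045,0,0,0,0,0,-1,0.09,0,0,0,0,0,-1,0.13,0,0,0,0,0,-1,0.17,0,0,0,0,0,-1,0.21,0,0,0,0,0,-1,0.25,0,0,0,0,0,-1,0.25,0,0,0,0,0,-1,0.25,0,0,0,0,0]

```text
time_s: 12.4
position: [230.0, 273.7, 226.9]
orientation: [1.301, 2.859, 0.0]
contact_force: [-0.3, 0.3, -0.1]
opening: 0.5
gripper_force: 0.0
```

Run:
```python
from h import *
st()
for n in("top","scene"): cv2.imwrite(f"pics/{n}2.png",eyes.capture(n)[:,:,::-1])
a=cv2.imread("pics/top2.png")[143:239,180:290];b=cv2.imread("pics/scene2.png")[150:222,215:311]
r=lambda i:cv2.resize(i,(400,400*i.shape[0]//i.shape[1]),interpolation=cv2.INTER_CUBIC)
a,b=r(a),r(b); c=np.zeros((349,800,3),np.uint8); c[:a.shape[0],:400]=a; c[:b.shape[0],400:]=b; cv2.imwrite("pics/c4.png",c)
```

```text
t 12.4 fix [-268.8  316.6] z 226.9 tool x off -fx: -1.097 F fix [-0.2  0.4] -0.1 open 0.5
```

View pics/c4.png

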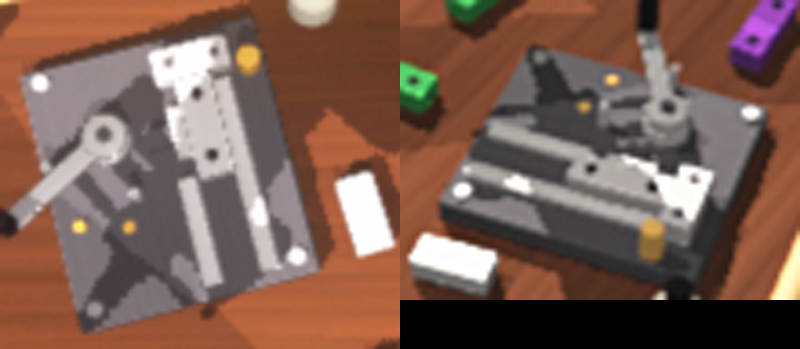

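The view shows the blank against the stop, with marks at (197,93) and (212,155). The lever has swung to lean on the stop pin, with the post at (5,220) and the hub at (104,135). I'll check the numbers and hand in if they're good.

Run:
```python
from h import *
c=lambda x,y,z:RF.T@(ray("top",180+x/3.636,143+y/3.636,z)[:2]-O)
h,p,m=c(104,135,46),c(5,220,84),(c(197,93,40)+c(212,155,40))/2
d=p-h; th=np.arctan2(d[1],-d[0]); print(h,p,np.hypot(*d),"theta",th,"blank",m,"stop",c(160,88,44),c(230,70,44))
if 1.0<th<1.2 and m[0]>14: print(ticket.finish_job())
```

```text
[30.99299537 71.1494009 ] [-19.91622138 153.26502946] 96.61637959077471 theta 1.015822353225279 blank [20.89452823 -5.13688841] stop [56.13154313 20.96415759] [ 56.06682212 -34.66186611]
the job is handed in; nothing more can be done
None
```

The job is handed in; no verdict was returned. Before handing in, the top camera showed the blank home against the end stop (centre x about 21 mm, target 20) and the lever past the first notch at about 1.02 rad, only just over the 1.0 limit by camera, though it pushed back about 5 N as at the hard stop; the arm had withdrawn clear and no bystander looked moved in the crops around the fixture, but I did not measure them.

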